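Hold a colour standard home in the photometer

TASK

Check the photometer with the amber standard: stand it upright on the instrument's narrow raised rail, between the low lips and clear of the brass spring plunger, then slide it along the rail against the plunger until it meets the red hard stop. Keep it pressed home there, firmly but without ramming it, still down on the rail: the job finishes with the robot holding it, because the spring would push it back out. Leave the other standards and everything else on the bench where they are.

Things in the scene. Friction and masses are not known exactly. Their poses are not given: they have to be found in the camera images.
- amber_mid (a point): centre of the amber colour standard: an upright grey plastic block 60 (its x) x 28 (its y) x 66 mm tall (z), with amber glass showing on top, sides and ends. Loose, about 0.13 to 0.25 kg, stands upright on the bench; this point is half-way up (33 mm above its underside). Same either way round (turned by pi). This is the one to load
- green_mid (a point): centre of the green colour standard: an upright grey plastic block 60 (its x) x 28 (its y) x 66 mm tall (z), with green glass showing on top, sides and ends. Loose, about 0.13 to 0.25 kg, stands upright on the bench; this point is half-way up (33 mm above its underside). Same either way round (turned by pi). Leave it alone
- blue_mid (a point): centre of the blue colour standard: an upright grey plastic block 60 (its x) x 28 (its y) x 66 mm tall (z), with blue glass showing on top, sides and ends. Loose, about 0.13 to 0.25 kg, stands upright on the bench; this point is half-way up (33 mm above its underside). Same either way round (turned by pi). Leave it alone
- photometer: the photometer, fixed to the bench: grey base 250 x 100 x 12 mm (x -95 to +155), an aluminium rail, a red stop, a white head 90 mm wide and 105 mm tall from x = +55. Origin on the bench, straight below the centre of a standard that is home; z up; x runs along the rail towards plunger and stop (the push direction)
- seat (a point): point on the rail's flat top (50 mm above the bench) below the middle of a standard that is home; axes as the photometer's. From it the rail runs 85 mm back along -x, 41 mm wide, open at that end. A lip 4 mm thick and 6 mm high along each edge leaves a channel 33 mm wide for the 28 mm wide standard, whose 60 mm side lies along x
- load (a point): point on the rail's top, 40 mm before the seat (along the photometer's -x): a standard set down with the middle of its underside here is between the lips and 27 mm clear of the plunger; axes as the photometer's
- plunger_tip (a point): tip of the brass spring plunger, 10 mm diameter, that sticks out of the red stop's face along -x, 24 mm above the rail's top; it stands 13 mm out of the face when free
- plunger (a joint): how far the plunger is pressed in, m: 0 free (out), 0.013 when the standard meets the red stop. Spring: about 2 N at the start of its travel, about 6.7 N when the standard is at the stop; it returns by itself
- stop_block: the red hard stop, a block 28 mm wide from the rail's top to 98 mm above the bench, fixed; its frame is that of the photometer (same origin), its face lies at x = +30 mm
- wash_bottle: white plastic wash bottle with a blue band, 68 mm diameter, 200 mm tall, bystander; origin at its underside
- beaker: glass beaker, 68 mm diameter, 90 mm tall, bystander; origin at its underside
- cylinder: glass measuring cylinder, foot 64 mm diameter, 175 mm tall, bystander; origin at its underside
- scoop: steel scoop (spoon) 150 mm long lying on the bench, bystander
Mind the look-alikes: they are no part of the job. Leave any pink look-alike of the part that bears amber_mid alone.

How it is judged (in metres and radians):
On the way:
1. the amber standard stands upright on the rail, between the lips, with the plunger still out (z of amber_mid in the frame of photometer between 0.079 and 0.087 m and y of amber_mid in the frame of photometer between -0.006 and 0.006 m and angle between amber_mid's own z axis and vertical below 0.08 rad and angle between the x axis of amber_mid and the x axis of photometer, either way round below 0.12 rad and x of amber_mid in the frame of photometer between -0.08 and -0.012 m and contact force between amber and photometer above 0.3 N and value of joint plunger below 0.003 m), for 0.2 s.
At the end, for the whole second after the job is handed in: The fingers (over 2 N) still hold the amber standard home: upright (0.08 rad), down on the rail (4 mm), in line with it (6 mm, 0.12 rad), within 3 mm of the red stop and pressing on it with 1 to 35 N, the plunger in by over 11 mm and pushing back with over 2 N, all at rest (z of amber_mid in the frame of photometer between 0.079 and 0.087 m and y of amber_mid in the frame of photometer between -0.006 and 0.006 m and angle between amber_mid's own z axis and vertical below 0.08 rad and angle between the x axis of amber_mid and the x axis of photometer, either way round below 0.12 rad and x of amber_mid in the frame of photometer between -0.003 and 0.003 m and value of joint plunger above 0.011 m and contact force between amber and stop_block between 1 and 35 N and contact force between amber and plunger above 2 N and linear speed of amber below 0.01 m/s and contact force between the fingers and amber above 2 N); the arm keeps its last pose, push and grip.
It fails at once if another standard is moved more than 25 mm (distance of any of green_mid, blue_mid from where it was at the start of the episode above 0.025 m).
It fails at once if the wash bottle, beaker, measuring cylinder or scoop is moved more than 25 mm (distance of any of wash_bottle, beaker, cylinder, scoop from where it was at the start of the episode above 0.025 m).
It fails at once if the standard is rammed into the stop (over 60 N) (contact force between amber and stop_block above 60 N).
It also fails if it takes over 48 s, if anything falls off the work surface, if the arm or the gripper's body presses on something with over 40 N, if the wrist force passes 120 N, or if a joint passes its speed limit or range.

ROBOT

A 6-joint arm with a two-finger parallel gripper is mounted at the origin on the work surface. World frame = base frame: x ahead of the robot, y to its left, z up, the work surface at z = 0. Lengths are in mm, angles in rad, forces in N, time in s.
With the tool pointing down it reaches from about 350 to 1000 mm from the base axis. Payload 7.1 kg.
Tool frame: the origin (TCP) lies at the very end of the fingers, on their centre line; the grasp point (between the pads) lies 19 mm behind it; x points along the fingers, z is the direction in which the jaws open and shut, and the axes are right-handed (so a half turn about x gives the same grasp; the last joint's range is limited). The gripper opens to 85 mm and grips with 20 to 120 N. Pads are 22 mm wide; open, the fingers measure 114 mm over their backs; the gripper's body (76 mm by 85 mm) begins 54 mm behind the grasp point. The pads swing forward as they close: fully open they stand 13 mm farther back than shut.
Start: joints at [-1.326, 0.423, 1.63, -0, 1.089, -0.019], TCP at [162.988, -603.357, 231.319] pointing down, gripper open.
Joint ranges: [-3, 3], [-0.9, 2.11], [0.09, 2.58], [-1.31, 4.45], [0.11, 2.69], [-2.54, 2.54]. Speed limits (rad/s): [2.39, 2.39, 3.01, 3.14, 3.14, 3.14].

INTERFACE

Orientations are given as a unit quaternion [w, x, y, z].
In Python, from bench import arm, camera, outline_of gives the robot as it stands.
- The arm moves only by the tool step_arm, never from a script. Its argument "moves" is text: rows parted by semicolons, each of 7 numbers parted by spaces: the shift along the world's x, y, z in units of 50 mm (1.0 is 50 mm), then the turn, a rotation vector about the world's x, y, z in units of 10 degrees (1.0 is 10 degrees), then the gripper's target within -1 to 1 (shut at 1, half-way at 0, fully open at -1). A call has 1 to 12 rows; each row shifts and turns the pose as measured when the row begins; what a row does not reach is not made up. A row lasts 1/8 s, in which the tool goes at most 62.5 mm and 10.7 degrees, less where a joint would pass 70% of its speed; a pose out of reach is approached as far as the arm can. A call is refused whole if a number of a shift passes 1 or a number of a turn 1, either way. A call with a gripper value outside its range is refused whole. The fingers move at their own pace and stop on an object; "force" is the grip in N (left out, the last holds). Time passes only in rows, so rows that do not move let the fingers close. It gives the time, the measured TCP pose, the force and the opening at its end, in the units of the state.
- arm.get_state(): the state, without advancing time (a new reading comes with each control period).
- camera(name): name is "scene" or "side" or "wrist"; returns a dict with "pixels" (480x640x3 uint8, red, green, blue), "intrinsics" (3x3 intrinsics, pixels), "R" (3x3) and "t" (3): a world point X has camera coordinates R X + t; the wrist camera has in their place "tool_from_camera" (4x4, takes a point from camera to tool coordinates, whose origin is the TCP and whose axes are the tool frame's). Camera axes: x right, y down, z forward; pixel columns grow to the right and rows downward; lengths in mm; the calibration is good to about 2 mm. The wrist camera is an equidistant fisheye: a pixel r from the principal point sees the ray r / f radians off the axis. A picture is of the moment at which its call begins: read the wrist's pose just before it. There is no depth.
- arm.job_done(): hands the job in, once; it reports no verdict.
Trained networks look in the newest picture that a camera, given by its name, has taken for a name from the list of things; names that differ only in an ending like _2 or _b are one class to them, and where a whole thing is asked for, a point or a joint stands for the part that bears it (a point fixed in the world has none). Each returns a list of dicts, best first, with "score" (0 to 1); they miss things now and then, are a little off and sometimes report something else, mostly with a low value. They report only what shows in the picture. A call takes as long as a camera call. They do not tell look-alikes from the thing itself.
- outline_of(camera, query): "pixels" (480x640 bool, what is visible of it) and "extent" ([left, top, width, height] in pixels, round what is visible of it).
The state is a dict: "clock": time; "joints": joint angles; "joint_vel": joint speeds; "joint_torque": joint torques, N m; "tcp_pos": TCP position; "tcp_rot": TCP orientation; "contact_force": force on the tool from outside, world axes, zero at the start; "ft_torque": the same for the moment, N m; "finger_gap": finger opening in mm.
Only numpy, scipy, OpenCV 4.12 (cv2) and the standard library are available. Lean on these libraries where they do the work, as an engineer would, in place of code of your own. Each camera call takes 0.05 s, during which the arm holds its last target. There are 200 camera calls.

## Working session

There is one attempt and no reset: what is moved stays moved. The work goes in short steps, Python scripts to look and compute and a tool call to move; the robot and the scene stay as the last step left them, time stands still between calls to the robot, and variables do not carry over. Pictures are saved under pics/ and viewed, about 8 in all and at most 12, crops included, and the job is handed in when it is done.

Besides the shell and the picture viewer there is one more tool, called after ">>>" as a command line: name --argument value ..., lists and objects as JSON in quotes. step_arm: Moves the arm, as the interface text tells. Its arguments: {"type":"object","properties":{"moves":{"type":"string"},"force":{"type":"number"}},"required":["moves"]}

```bash
mkdir -p pics; ls
python3 - <<'E'
from bench import arm,camera,outline_of
import cv2,numpy as np,pickle
D={}
for n in("scene","side"):
    c=camera(n);D[n]=c
    cv2.imwrite(f"pics/{n}0.png",c["pixels"][:,:,::-1])
    for q in("amber_mid","green_mid","blue_mid","photometer","stop_block","plunger"):
        try:
            for o in outline_of(n,q)[:4]: 
                print(n,q,round(o["score"],2),o["extent"]); D.setdefault((n,q),[]).append(o)
        except Exception as e: print(q,e)
pickle.dump(D,open("d0.pkl","wb"))
print({k:np.round(v,3) for k,v in arm.get_state().items()})
E
```

```text
pics
scene amber_mid 0.94 [295.9, 174.9, 17.1, 47.8]
scene amber_mid 0.61 [285.5, 143.4, 32.5, 35.8]
scene green_mid 0.47 [460.7, 217.5, 25.1, 32.4]
scene blue_mid 0.88 [219.2, 199.8, 26.7, 49.9]
scene photometer 0.65 [387.7, 204.7, 158.1, 99.3]
scene stop_block 0.92 [461.8, 219.2, 24.0, 32.4]
side amber_mid 0.82 [376.4, 246.2, 42.7, 40.8]
side amber_mid 0.56 [442.0, 249.2, 27.6, 53.5]
side green_mid 0.69 [390.3, 177.8, 36.8, 38.7]
side blue_mid 0.86 [342.6, 196.5, 38.5, 44.5]
side photometer 0.77 [201.3, 351.8, 189.9, 126.6]
side stop_block 0.75 [286.8, 399.7, 31.2, 36.0]
{'clock': np.float64(0.7), 'joints': array([-1.326,  0.423,  1.63 , -0.   ,  1.089, -0.019]), 'joint_vel': array([ 0.001, -0.001,  0.002, -0.   , -0.001, -0.   ]), 'joint_torque': array([-3.0000e-03, -5.5718e+01, -2.8210e+01, -0.0000e+00,  1.0000e-03,
       -0.0000e+00]), 'tcp_pos': array([ 162.981, -603.355,  231.359]), 'tcp_rot': array([ 0.561,  0.43 ,  0.561, -0.43 ]), 'contact_force': array([ 0.145, -1.27 , -0.774]), 'ft_torque': array([0.   , 0.004, 0.022]), 'finger_gap': np.float64(85.307)}
```

Run:
```python
import cv2,numpy as np
a=cv2.imread("pics/scene0.png");b=cv2.imread("pics/side0.png")
cv2.imwrite("pics/c1.png",cv2.resize(a[120:330,180:560],(800,442),interpolation=3))
cv2.imwrite("pics/c2.png",cv2.resize(b[150:480,180:500],(580,598),interpolation=3))
```

```text
(no output)
```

View pics/c1.png

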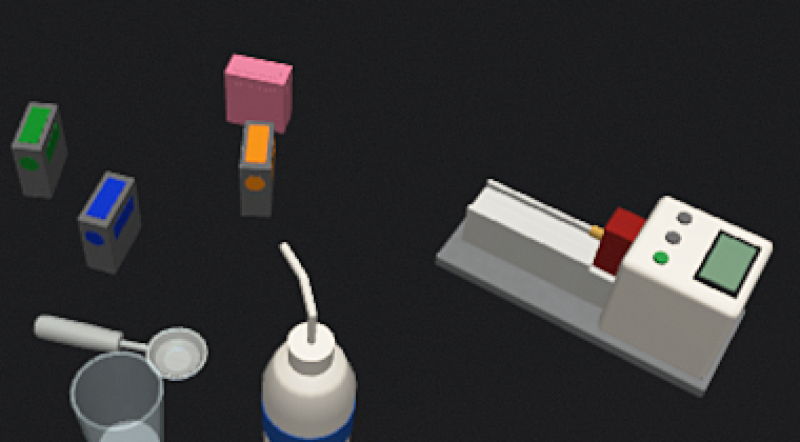

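View pics/c2.png

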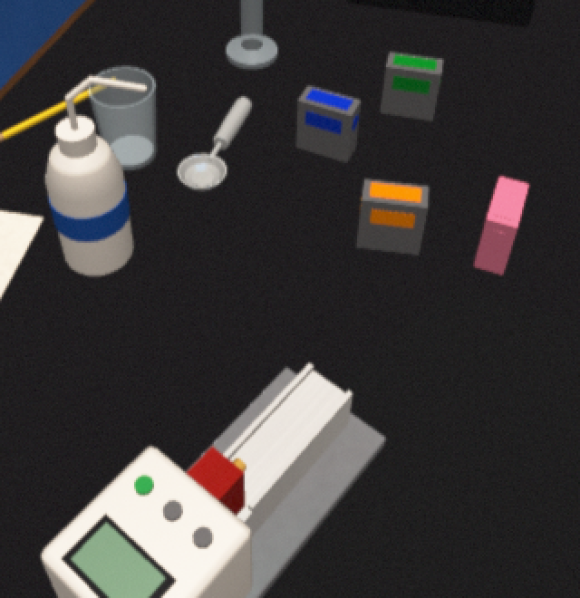

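The amber standard is at scene (303,195) and side (398,266), grey with orange glass. The look-alike is all pink, at scene (302,158) and side (455,275), and I'll leave it alone. The crops above settle which is which. Next I'll fit box models to the outlines.

```bash
cat > fit.py <<'E'
import cv2,numpy as np,itertools
from scipy.optimize import minimize
AMB=[(-30,30,-14,14,0,66)]
PH=[(-95,155,-50,50,0,12),(-85,30,-20.5,20.5,12,54.5),(30,55,-14,14,12,98),(55,145,-45,45,12,117)]
def proj(c,X):
    p=(c["R"]@X.T).T+np.ravel(c["t"]); q=(c["intrinsics"]@p.T).T; return q[:,:2]/q[:,2:]
def place(X,p):
    c,s=np.cos(p[2]),np.sin(p[2]); return X@np.array([[c,s,0],[-s,c,0],[0,0,1]])+[p[0],p[1],0]
def render(c,boxes,p,S=4):
    m=np.zeros((480*S,640*S),np.uint8)
    for b in boxes:
        X=np.array(list(itertools.product(b[:2],b[2:4],b[4:])),float)
        h=cv2.convexHull(np.float32(proj(c,place(X,p))*S+S/2)).astype(np.int32); cv2.fillConvexPoly(m,h,1)
    return m
def cost(p,obs,boxes):
    e=0
    for c,m in obs:
        r=render(c,boxes,p); e+=1-(r&m).sum()/max(1,(r|m).sum())
    return e
def fit(obs,boxes,p0,d=(15,15,.3)):
    S=4; obs=[(c,cv2.resize(m.astype(np.uint8),None,fx=S,fy=S,interpolation=0)) for c,m in obs]
    best=None
    for y in p0[2]:
        x0=np.array([p0[0],p0[1],y]); sim=np.vstack([x0]+[x0+np.eye(3)[i]*d[i] for i in range(3)])
        r=minimize(cost,x0,(obs,boxes),method="Nelder-Mead",options=dict(initial_simplex=sim,maxiter=90,xatol=.1,fatol=1e-4))
        print(np.round(r.x,3),round(r.fun,4))
        if best is None or r.fun<best.fun: best=r
    return best.x
def plane(c,uv,z):
    K=np.linalg.inv(c["intrinsics"]);R=np.array(c["R"]);o=-R.T@np.ravel(c["t"]);d=R.T@K@np.array([*uv,1.]);return o+d*(z-o[2])/d[2]
E
python3 - <<'E'
import pickle;from fit import *
D=pickle.load(open("d0.pkl","rb"))
s,d=D["scene"],D["side"]
for uv in((303,195),(302,160)):print("s",plane(s,uv,33).round())
for uv in((398,266),(455,275)):print("d",plane(d,uv,33).round())
print("ph end/stop", plane(s,(403,212),54).round(),plane(s,(475,235),70).round(), plane(d,(365,355),54).round())
a=plane(s,(303,195),33)
print([ (o["extent"]) for o in D["side","amber_mid"]])
print("amber");fit([(s,D["scene","amber_mid"][0]["pixels"]),(d,D["side","amber_mid"][0]["pixels"])],AMB,(a[0],a[1],np.arange(0,3.1,.52)))
p0=plane(s,(403,212),54);p1=plane(s,(475,235),70);y=np.arctan2(*(p1-p0)[1::-1]);print("guess",p0,p1,y)
print("phot");fit([(s,D["scene","photometer"][0]["pixels"]),(d,D["side","photometer"][0]["pixels"])],PH,(p1[0]-40*np.cos(y),p1[1]-40*np.sin(y),[y-.2,y+.2]))
E
```

```text
s [ 457. -107.   33.]
s [ 359. -135.   33.]
d [ 471. -116.   33.]
d [ 375. -129.   33.]
ph end/stop [473.  90.  54.] [510. 220.  70.] [471.  88.  54.]
[[376.4, 246.2, 42.7, 40.8], [442.0, 249.2, 27.6, 53.5]]
amber
[ 4.71299e+02 -1.04898e+02  1.64000e-01] 0.1208
[ 4.71271e+02 -1.04729e+02  1.61000e-01] 0.1196
[ 4.71005e+02 -1.04817e+02  1.48000e-01] 0.1196
[ 4.71322e+02 -1.04786e+02  1.59000e-01] 0.1187
[ 471.321 -105.001    3.307] 0.1198
[ 471.336 -104.609    3.294] 0.1175
guess [472.62699106  89.68897454  54.        ] [510.49607445 219.58773936  70.        ] 1.2871303276942192
phot
[500.103 179.126   1.252] 0.1316
[500.548 178.852   1.253] 0.1319
```

Run:
```python
from scipy.spatial.transform import Rotation as R
from bench import arm
import numpy as np
m=R.from_quat(arm.get_state()["tcp_rot"],scalar_first=True).as_matrix();print(m.round(3),np.arctan2(m[1,2],m[0,2]))
```

```text
[[ 0.     0.965  0.261]
 [-0.     0.261 -0.965]
 [-1.    -0.     0.   ]] -1.3070422338907037
```

>>> step_arm --moves "0.3 0 0.8 0 0 -0.6 -1; 0.6 1 0 0 0 0 -1; 0.6 1 0 0 0 0 -1; 0.6 1 0 0 0 0 -1; 0.6 1 0 0 0 0 -1; 0.6 1 0 0 0 0 -1; 0.6 1 0 0 0 0 -1; 0.6 1 0 0 0 0 -1; 0.6 1 0 0 0 0 -1; 0.6 1 0 0 0 0 -1; 0.4 0.8 0 0 0 0 -1; 0 0 0 0 0 0 -1" --force 40

```text
clock: 2.2
tcp_pos: [475.8, -98.8, 274.9]
tcp_rot: [0.54, 0.461, 0.533, -0.46]
contact_force: [0.0, -0.3, 0.3]
finger_gap: 85.6
```

```bash
cat >> fit.py <<'E'
from scipy.spatial.transform import Rotation as Ro
def wproj(st,c,X):
    T=Ro.from_quat(st["tcp_rot"],scalar_first=True).as_matrix(); x=(X-st["tcp_pos"])@T
    M=np.linalg.inv(np.array(c["tool_from_camera"])); x=x@M[:3,:3].T+M[:3,3]
    r=np.hypot(x[:,0],x[:,1]); th=np.arctan2(r,x[:,2]); K=np.array(c["intrinsics"])
    return np.c_[K[0,2]+K[0,0]*th*x[:,0]/r, K[1,2]+K[1,1]*th*x[:,1]/r]
_pr=proj
def proj(c,X): return wproj(c["st"],c,X) if "st" in c else _pr(c,X)
def edges(img,c,b,p,col):
    X=np.array(list(itertools.product(b[:2],b[2:4],b[4:])),float); u=proj(c,place(X,p))
    for i in range(8):
        for k in(1,2,4):
            j=i^k
            if j>i: cv2.line(img,*[tuple(int(v*16) for v in u[q]) for q in(i,j)],col,1,cv2.LINE_AA,4)
E
python3 - <<'E'
from bench import arm,camera,outline_of
from fit import *
st=arm.get_state();c=camera("wrist");c["st"]=st
im=c["pixels"][:,:,::-1].copy()
os=outline_of("wrist","amber_mid")
for o in os:print(o["score"],o["extent"])
if os:
    p=fit([(c,os[0]["pixels"])],AMB,(471,-105,[.16]))
    edges(im,c,AMB[0],p,(0,255,255))
edges(im,c,AMB[0],(471.3,-105,.16),(0,255,0))
for b in PH: edges(im,c,b,(500,179,1.252),(0,255,0))
cv2.imwrite("pics/w1.png",im)
E
```

```text
0.61 [314.0, 169.9, 34.7, 70.8]
0.56 [311.6, 267.0, 58.5, 48.4]
0.31 [484.1, 179.6, 50.2, 68.9]
[ 4.74971e+02 -1.04522e+02  1.83000e-01] 0.0441
```

View pics/w1.png

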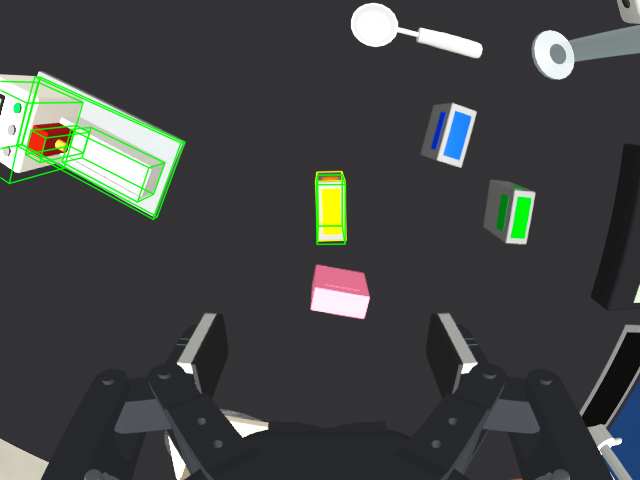

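The image shows the amber block at (331,207), and the yellow fitted box lies on it. The pink look-alike is apart at (340,290), and the photometer model lines up with the instrument at (110,145).

>>> step_arm --moves "0 -0.1 -1 0 0 0.1 -1; 0 0 -1 0 0 0 -1; 0 0 -1 0 0 0 -1; 0 0 -0.8 0 0 0 -1; 0 0 -0.6 0 0 0 -1; 0 0 0 0 0 0 -1"

```text
clock: 3.05
tcp_pos: [472.6, -114.6, 51.1]
tcp_rot: [0.543, 0.46, 0.532, -0.458]
contact_force: [-0.7, -0.6, 0.5]
finger_gap: 85.2
```

```bash
cat > err.py <<'E'
import sys,numpy as np
from bench import arm
from scipy.spatial.transform import Rotation as Ro
x,y,z,yaw=map(float,sys.argv[1:5]) # TCP target, tool-z angle
s=arm.get_state();R=Ro.from_quat(s["tcp_rot"],scalar_first=True)
zt=np.array([np.cos(yaw),np.sin(yaw),0]);xt=np.array([0,0,-1.]);T=Ro.from_matrix(np.c_[xt,np.cross(zt,xt),zt])
print("t",s["clock"],"pos",np.round(s["tcp_pos"],1),"shift",np.round((np.array([x,y,z])-s["tcp_pos"])/50,3),"turn",np.round(np.degrees((T*R.inv()).as_rotvec())/10,3),"F",np.round(s["contact_force"],1),"gap",np.round(s["finger_gap"],1))
E
python3 err.py 475 -104.5 18 -1.388
```

```text
t 3.05 pos [ 472.6 -114.6   51.1] shift [ 0.048  0.203 -0.663] turn [0.048 0.074 0.145] F [-0.7 -0.6  0.5] gap 85.2
```

>>> step_arm --moves "0.05 0.2 0 0.05 0.07 0.15 -1; 0 0 0 0 0 0 -1; 0 0 -0.4 0 0 0 -1; 0 0 -0.25 0 0 0 -1; 0 0 0 0 0 0 -1"

```text
clock: 3.68
tcp_pos: [479.3, -106.1, 23.5]
tcp_rot: [0.547, 0.454, 0.541, -0.45]
contact_force: [-0.2, 0.9, -0.3]
finger_gap: 85.6
```

```bash
python3 err.py 475 -104.5 18 -1.388
```

```text
t 3.675 pos [ 479.3 -106.1   23.5] shift [-0.086  0.032 -0.109] turn [ 0.009  0.055 -0.009] F [-0.2  0.9 -0.3] gap 85.6
```

>>> step_arm --moves "-0.08 0.03 -0.1 0 0.05 0 -1; 0 0 0 0 0 0 1; 0 0 0 0 0 0 1; 0 0 0 0 0 0 1; 0 0 0 0 0 0 1; 0 0 0 0 0 0 1; 0 0 0 0 0 0 1; 0 0 0 0 0 0 1" --force 40

```text
clock: 4.68
tcp_pos: [476.0, -104.6, 19.6]
tcp_rot: [0.545, 0.452, 0.543, -0.452]
contact_force: [1.0, -0.2, 0.3]
finger_gap: 27.6
```

```bash
python3 err.py 475 -104.5 18 -1.388
```

```text
t 4.675 pos [ 476.  -104.6   19.6] shift [-0.019  0.002 -0.033] turn [ 0.012  0.014 -0.01 ] F [ 1.  -0.2  0.3] gap 27.6
```

>>> step_arm --moves "0 0 1 0 0 0 1; 0 0 1 0 0 0 1; 0 0.5 0.3 0 0 0.8 1; 0 0.8 0 0 0 0.9 1; 0 0.8 0 0 0 0.9 1; 0 0.8 0 0 0 0.9 1; 0.1 0.8 0 0 0 0.9 1; 0.1 0.6 0 0 0 0.9 1; 0 0.4 0 0 0 0.8 1; 0 0 0 0 0 0 1; 0 0 0 0 0 0 1"

```text
clock: 6.05
tcp_pos: [482.0, 136.9, 135.4]
tcp_rot: [0.699, 0.101, 0.7, -0.104]
contact_force: [0.4, -0.1, -3.3]
finger_gap: 27.3
```

```bash
python3 err.py 487.5 141 120 -0.319
python3 - <<'E'
from bench import arm,camera,outline_of
from fit import *
import pickle
st=arm.get_state();cs={n:camera(n) for n in("wrist","scene","side")};cs["wrist"]["st"]=st
D=pickle.load(open("d0.pkl","rb"))
ob={n:outline_of(n,"amber_mid") for n in cs}
for n in ob:print(n,[(round(o["score"],2),o["extent"]) for o in ob[n]])
pickle.dump((cs,ob),open("d1.pkl","wb"))
w=cs["wrist"]
im=w["pixels"][:,:,::-1].copy()
for b in PH[:3]: edges(im,w,b,(500.2,179,1.252),(0,255,0))
s2=cs["side"]["pixels"][:,:,::-1].copy();s1=cs["scene"]["pixels"][:,:,::-1].copy()
for n,s in(("side",s2),("scene",s1)):
    for b in PH[:3]: edges(s,cs[n],b,(500.2,179,1.252),(0,255,0))
h=np.hstack([cv2.resize(s1[150:330,370:570],(400,360)),cv2.resize(s2[280:480,190:412],(400,360))])
cv2.imwrite("pics/w2.png",im);cv2.imwrite("pics/h2.png",h)
E
```

```text
t 6.05 pos [482.  136.9 135.4] shift [ 0.11   0.083 -0.308] turn [ 0.019 -0.006 -0.161] F [ 0.4 -0.1 -3.3] gap 27.3
wrist [(0.78, [279.9, 244.5, 93.6, 185.7]), (0.75, [336.2, 136.3, 18.7, 25.3])]
scene [(0.89, [416.1, 157.0, 43.3, 48.7]), (0.85, [284.6, 146.1, 35.8, 33.8]), (0.61, [218.3, 200.3, 27.9, 52.2]), (0.34, [99.0, 206.9, 56.4, 87.9])]
side [(0.96, [325.9, 310.1, 36.2, 65.4]), (0.84, [439.6, 249.0, 32.0, 53.3]), (0.4, [205.4, 193.5, 56.3, 110.7])]
```

View pics/w2.png

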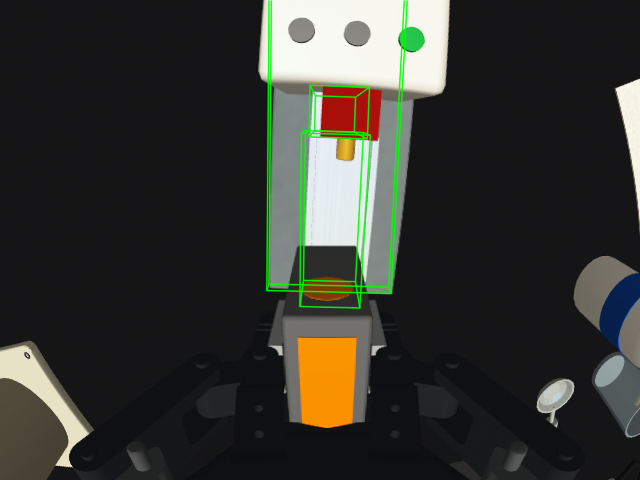

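View pics/h2.png

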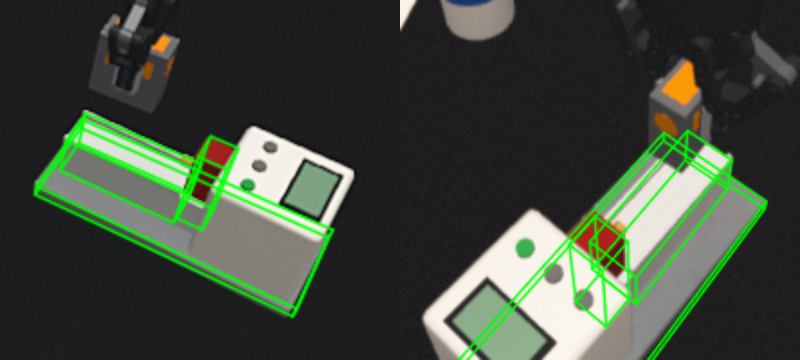

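The wrist view shows the red stop at (350,112) and plunger at (345,150), about 10 px right of my model. Its near end fits, so the yaw is slightly off. I'll refit on thresholded edges with the head left out.

Run:
```python
import pickle;from fit import *
import fit as F
cs,ob=pickle.load(open("d1.pkl","rb"))
P0=np.array([500.2,179,1.252]);B=PH[:2]
roi={"wrist":(105,312,230,440),"scene":(150,300,372,462),"side":(330,470,296,410)}
obs=[]
for n,c in cs.items():
    im=c["pixels"].astype(np.uint8); fg=(im.max(2)>(55 if n=="wrist" else 62)).astype(np.uint8)
    use=np.zeros((480,640),np.uint8);r=roi[n];use[r[0]:r[1],r[2]:r[3]]=1
    am=np.zeros_like(use)
    e=ob[n][0]["extent"]; l,t,w,h=map(int,e); am[max(0,t-4):t+h+4,max(0,l-6):l+w+6]=1
    if n=="wrist": am[300:,:]|=0; am[240:,262:385]|=(np.ones((240,123),np.uint8)); am[240:,275:380]=1
    if n!="wrist": am[:t+h+4,max(0,l-25):l+w+25]=1
    red=(im[...,0]>1.6*im[...,1])&(im[...,0]>60); red=cv2.dilate(red.astype(np.uint8),np.ones((5,5)))
    use&=1-am; use&=1-red
    if n=="scene": use[:, 462:]=0
    obs.append((c,fg,use,n))
def cost(p,show=False):
    e=0
    for c,fg,use,n in obs:
        r=cv2.resize(render(c,B,p).astype(np.float32),(640,480),interpolation=cv2.INTER_AREA)
        d=(np.abs(r-fg)*use).sum()/(1 if n!="wrist" else 2.5); e+=d
        if show: print(n,round(d,1))
    return e
cost(P0,True)
for y in(1.252,1.21):
    sim=np.vstack([[*P0[:2],y]]+[P0+np.diag([8,8,.08])[i] for i in range(3)])
    r=minimize(cost,P0,method="Nelder-Mead",options=dict(initial_simplex=sim,maxiter=120));print(r.x.round(3),round(r.fun,1))
p=r.x;cost(p,True)
obs_all=obs
for k in range(3):
    obs=[obs_all[k]];r=minimize(cost,p,method="Nelder-Mead",options=dict(initial_simplex=np.vstack([p]+[p+np.diag([6,6,.05])[i] for i in range(3)]),maxiter=80));print(obs[0][3],r.x.round(3),round(r.fun,1))
im=cs["wrist"]["pixels"][:,:,::-1].copy()
h=[]
for n,(a,b,c0,d) in {"wrist":(60,320,220,460),"scene":(150,330,370,570),"side":(300,480,190,412)}.items():
    s=cs[n]["pixels"][:,:,::-1].copy()
    s=cv2.resize(s,None,fx=1,fy=1)
    for bx in PH[:3]: edges(s,cs[n],bx,p,(0,255,0))
    h.append(cv2.resize(s[a:b,c0:d],(266 if 0 else 400,433 if n=="wrist" else 290)))
H=np.zeros((580,800,3),np.uint8);H[:433,:400]=h[0];H[:290,400:]=h[1];H[290:,400:]=h[2];cv2.imwrite("pics/h3.png",H)
```

```text
wrist 728.0
scene 192.2
side 287.6
[502.969 176.615   1.231] 751.2
[503.025 175.275   1.222] 739.0
wrist 369.1
scene 318.1
side 51.8
wrist [505.002 177.926   1.223] 342.7
scene [497.848 177.117   1.217] 43.8
side [503.274 175.471   1.219] 47.5
```

View pics/h3.png

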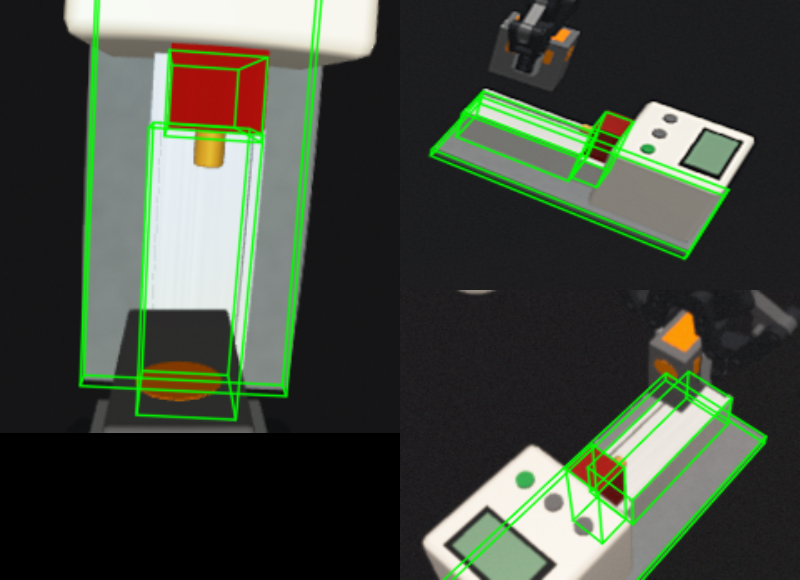

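```bash
python3 err.py 488.7 139 95 -0.351
```

```text
t 6.35 pos [482.5 136.7 135.7] shift [ 0.125  0.045 -0.814] turn [ 0.017 -0.001 -0.347] F [ 0.4 -0.7 -1. ] gap 27.7
```

>>> step_arm --moves "0.12 0.05 -0.2 0 0 -0.35 1; 0 0 -0.3 0 0 0 1; 0 0 -0.2 0 0 0 1; 0 0 0 0 0 0 1"

```text
clock: 6.85
tcp_pos: [488.2, 138.1, 99.0]
tcp_rot: [0.696, 0.123, 0.696, -0.125]
contact_force: [-0.3, 0.0, -1.7]
finger_gap: 27.7
```

```bash
python3 err.py 488.7 139 95 -0.351
python3 - <<'E'
from bench import arm,camera,outline_of
from fit import *
import pickle
st=arm.get_state();c=camera("wrist");c["st"]=st;T=Ro.from_quat(st["tcp_rot"],scalar_first=True).as_matrix()
pickle.dump(c,open("d2.pkl","wb"))
b=(-19.6,46.4,-30,30,-14,14) # tool frame: -x up
X=np.array([(-x,y,z) for x in b[:2] for y in b[2:4] for z in b[4:]],float)
X[:,0]=[ -46.4 if x<0 else 19.6 for x in X[:,0]] if 0 else X[:,0]
W=X@T.T+st["tcp_pos"];u=wproj(st,c,W)
print(np.c_[W,u].round(1))
im=c["pixels"][:,:,::-1].copy()
for q in u: cv2.circle(im,tuple(int(v) for v in q.round()),2,(255,255,0),-1)
p=(503,176.5,1.22)
for bx in [(-85,30,-16.5,16.5,50,56),(-85,30,-20.5,20.5,12,56),PH[0],PH[2]]: edges(im,c,bx,p,(0,255,0))
cv2.imwrite("pics/w4.png",cv2.resize(im[40:400,200:480],None,fx=1.66,fy=1.66,interpolation=3))
E
```

```text
t 6.85 pos [488.2 138.1  99. ] shift [ 0.01   0.018 -0.079] turn [ 0.018 -0.005  0.012] F [-0.3  0.  -1.7] gap 27.7
[[464.6 114.7  79.4 298.3 347.8]
 [490.9 105.1  79.5 351.4 347.9]
 [485.4 171.   79.2 294.3 239.9]
 [511.7 161.4  79.3 355.1 239.9]
 [464.7 115.  145.4 287.9 443.4]
 [491.  105.3 145.5 360.9 443.5]
 [485.5 171.3 145.2 276.6 311. ]
 [511.7 161.6 145.3 371.1 311.1]]
```

View pics/w4.png

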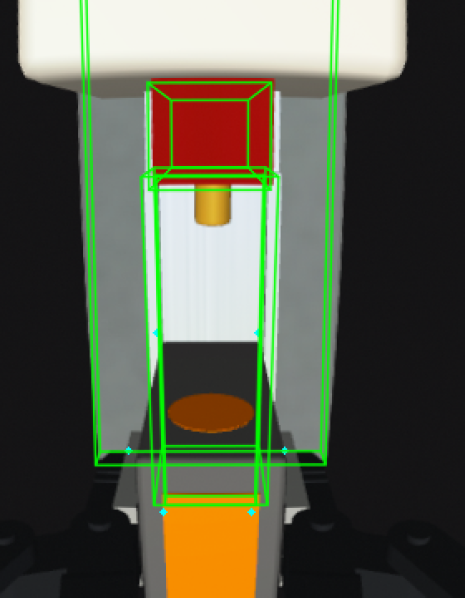

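In the crop the held block, plunger, stop and rail are all centred on column 212, so lateral alignment is within about 1 mm. Now I'll lower it.

>>> step_arm --moves "0 0 -0.2 0 0 0 1; 0 0 -0.1 0 0 0 1; 0 0 0 0 0 0 1"

```text
clock: 7.28
tcp_pos: [488.6, 138.3, 83.7]
tcp_rot: [0.696, 0.123, 0.696, -0.125]
contact_force: [0.2, -0.3, -2.4]
finger_gap: 27.7
```

```bash
python3 err.py 488.2 138.1 69.6 -0.351
```

```text
t 7.275 pos [488.6 138.3  83.7] shift [-0.009 -0.003 -0.283] turn [0.016 0.003 0.01 ] F [ 0.2 -0.3 -2.4] gap 27.7
```

>>> step_arm --moves "-0.01 0 -0.1 0 0 0 1; 0 0 -0.1 0 0 0 1; 0 0 -0.06 0 0 0 1; 0 0 0 0 0 0 1"

```text
clock: 7.78
tcp_pos: [488.3, 138.4, 70.1]
tcp_rot: [0.697, 0.123, 0.696, -0.125]
contact_force: [0.1, -0.1, -2.0]
finger_gap: 27.4
```

```bash
python3 err.py 488.2 138.1 69.6 -0.351
```

```text
t 7.775 pos [488.3 138.4  70.1] shift [-0.003 -0.005 -0.009] turn [0.015 0.006 0.009] F [ 0.1 -0.1 -2. ] gap 27.4
```

>>> step_arm --moves "0 0 -0.04 0 0 0 1; 0 0 0 0 0 0 1; 0 0 0 0 0 0 1; 0 0 0 0 0 0 1"

```text
clock: 8.28
tcp_pos: [489.0, 138.4, 70.3]
tcp_rot: [0.697, 0.123, 0.695, -0.125]
contact_force: [0.3, -0.3, -2.4]
finger_gap: 27.9
```

```bash
python3 err.py 488.2 138.1 69.6 -0.351
```

```text
t 8.275 pos [489.  138.4  70.3] shift [-0.017 -0.007 -0.014] turn [0.013 0.014 0.009] F [ 0.3 -0.3 -2.4] gap 27.9
```

>>> step_arm --moves "0 0 -0.06 0 0 0 1; 0 0 0 0 0 0 1; 0 0 0 0 0 0 1"

```text
clock: 8.65
tcp_pos: [489.7, 138.5, 70.1]
tcp_rot: [0.697, 0.124, 0.695, -0.125]
contact_force: [-0.2, 0.7, -1.8]
finger_gap: 27.3
```

```bash
python3 err.py 488.2 138.1 69.6 -0.351;python3 err.py 488.2 138.1 69.6 -0.351
```

```text
t 8.65 pos [489.7 138.5  70.1] shift [-0.03  -0.008 -0.009] turn [0.013 0.02  0.01 ] F [-0.2  0.7 -1.8] gap 27.3
t 8.65 pos [489.7 138.5  70.1] shift [-0.03  -0.008 -0.009] turn [0.013 0.02  0.01 ] F [-0.2  0.7 -1.8] gap 27.3
```

>>> step_arm --moves "-0.03 0 -0.06 0 0 0 1; 0 0 -0.06 0 0 0 1"

```text
clock: 8.9
tcp_pos: [489.8, 138.5, 69.5]
tcp_rot: [0.698, 0.124, 0.694, -0.124]
contact_force: [-16.4, -4.0, 57.0]
finger_gap: 27.6
```

```bash
python3 err.py 488.2 138.1 69.6 -0.351
```

```text
t 8.9 pos [489.8 138.5  69.5] shift [-0.032 -0.008  0.002] turn [0.012 0.032 0.01 ] F [-16.4  -4.   57. ] gap 27.6
```

>>> step_arm --moves "-0.02 0 0 0 0.03 0 1; 0 0 -0.01 0 0 0 1; 0 0 -0.01 0 0 0 1; 0 0 -0.01 0 0 0 1"

```text
clock: 9.4
tcp_pos: [489.0, 138.5, 69.6]
tcp_rot: [0.697, 0.123, 0.696, -0.125]
contact_force: [-5.0, -1.1, 15.9]
finger_gap: 27.3
```

```bash
python3 err.py 488.2 138.1 69.6 -0.351
python3 - <<'E'
from bench import arm,camera,outline_of
from fit import *
st=arm.get_state();c=camera("wrist");s=camera("side");a=camera("scene")
w=cv2.resize(c["pixels"][60:360,220:460,::-1],(480,600),interpolation=3)
x=cv2.resize(s["pixels"][310:460,240:400,::-1],(320,300),interpolation=3)
y=cv2.resize(a["pixels"][150:300,380:540,::-1],(320,300),interpolation=3)
cv2.imwrite("pics/h5.png",np.hstack([w,np.vstack([x,y])]))
E
```

```text
t 9.4 pos [489.  138.5  69.6] shift [-0.016 -0.009  0.   ] turn [0.011 0.005 0.01 ] F [-5.  -1.1 15.9] gap 27.3
```

View pics/h5.png

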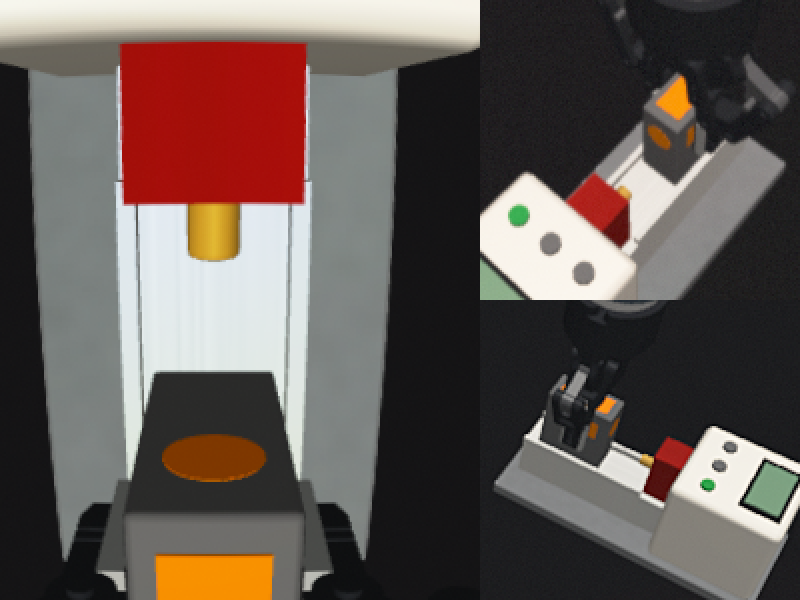

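The block stands centred between the lips (bottom edge 152–275, lip lines 143–285) and is well clear of the plunger at (213,232). Now I'll slide it along the rail.

>>> step_arm --moves "0.03 0.1 0 0 0 0 1; 0.05 0.15 0 0 0 0 1; 0.05 0.15 0 0 0 0 1; 0 0 0 0 0 0 1"

```text
clock: 10.05
tcp_pos: [495.6, 157.5, 69.7]
tcp_rot: [0.696, 0.122, 0.696, -0.126]
contact_force: [-1.3, 4.4, 4.7]
finger_gap: 27.8
```

```bash
python3 err.py 502.5 176 69.6 -0.351
```

```text
t 10.05 pos [495.6 157.5  69.7] shift [ 0.137  0.371 -0.001] turn [ 0.025 -0.001  0.009] F [-1.3  4.4  4.7] gap 27.8
```

>>> step_arm --moves "0.05 0.13 0 0.02 0 0 1; 0.03 0.07 0 0 0 0 1; 0.02 0.05 0 0 0 0 1"

```text
clock: 10.42
tcp_pos: [499.9, 168.1, 69.7]
tcp_rot: [0.695, 0.122, 0.697, -0.125]
contact_force: [-3.5, -8.7, 11.7]
finger_gap: 27.5
```

```bash
python3 err.py 502.5 176 69.6 -0.351
```

```text
t 10.425 pos [499.9 168.1  69.7] shift [ 0.051  0.158 -0.002] turn [ 0.027 -0.018  0.001] F [-3.5 -8.7 11.7] gap 27.5
```

>>> step_arm --moves "0.015 0.045 0 0.02 0 0 1; 0.015 0.045 0 0 0 0 1; 0.015 0.045 0 0 0 0 1"

```text
clock: 10.8
tcp_pos: [501.0, 171.1, 69.8]
tcp_rot: [0.694, 0.12, 0.698, -0.126]
contact_force: [-3.2, -9.7, 12.3]
finger_gap: 27.4
```

```bash
python3 err.py 502.5 176 69.6 -0.351
```

```text
t 10.8 pos [501.  171.1  69.8] shift [ 0.03   0.098 -0.004] turn [ 0.042 -0.041 -0.008] F [-3.2 -9.7 12.3] gap 27.4
```

>>> step_arm --moves "0.02 0.055 0 0.03 -0.03 0 1; 0.02 0.055 0 0 0 0 1; 0.02 0.055 0 0.02 -0.02 0 1"

```text
clock: 11.18
tcp_pos: [502.4, 174.9, 69.7]
tcp_rot: [0.696, 0.12, 0.697, -0.125]
contact_force: [-1.2, -11.0, 11.9]
finger_gap: 27.6
```

```bash
python3 err.py 502.5 176 69.6 -0.351
```

```text
t 11.175 pos [502.4 174.9  69.7] shift [ 0.002  0.023 -0.003] turn [ 0.032 -0.02  -0.017] F [ -1.2 -11.   11.9] gap 27.6
```

>>> step_arm --moves "0.02 0.055 0 0.02 -0.02 0 1; 0.02 0.055 0 0.02 0 0 1"

```text
clock: 11.42
tcp_pos: [503.2, 176.8, 69.7]
tcp_rot: [0.695, 0.12, 0.698, -0.124]
contact_force: [-3.9, -12.7, 14.0]
finger_gap: 27.7
```

```bash
python3 err.py 502.5 176 69.6 -0.351
```

```text
t 11.425 pos [503.2 176.8  69.7] shift [-0.013 -0.016 -0.003] turn [ 0.023 -0.021 -0.024] F [ -3.9 -12.7  14. ] gap 27.7
```

>>> step_arm --moves "0.02 0.055 0 0.02 -0.02 0 1; 0.02 0.055 0 0.02 0 0 1"

```text
clock: 11.68
tcp_pos: [503.7, 178.3, 69.7]
tcp_rot: [0.695, 0.12, 0.698, -0.123]
contact_force: [-3.0, -14.0, 14.5]
finger_gap: 27.6
```

```bash
python3 err.py 502.5 176 69.6 -0.351
python3 - <<'E'
from bench import arm,camera,outline_of
import cv2,numpy as np
c=camera("wrist");s=camera("side")
w=cv2.resize(c["pixels"][60:360,220:460,::-1],(480,600),interpolation=3)
x=cv2.resize(s["pixels"][310:460,240:320,::-1],(320,600),interpolation=3)
cv2.imwrite("pics/h6.png",np.hstack([w,x]))
E
```

```text
t 11.675 pos [503.7 178.3  69.7] shift [-0.025 -0.046 -0.002] turn [ 0.017 -0.026 -0.03 ] F [ -3.  -14.   14.5] gap 27.6
```

View pics/h6.png

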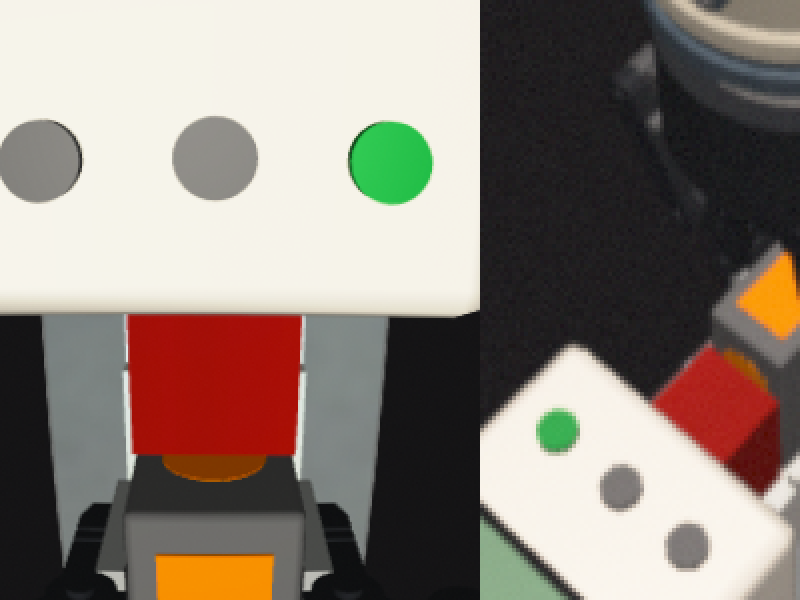

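Run:
```python
from bench import arm,camera
from fit import *
st=arm.get_state();c=camera("wrist");T=Ro.from_quat(st["tcp_rot"],scalar_first=True).as_matrix()
for f in range(24,39,2):
    d=np.array([np.cos(1.22),np.sin(1.22),0])*f
    b=st["tcp_pos"]+d
    P=np.array([[b[0],b[1],z] for z in(116,98)]);print(f,wproj(st,c,P).round(1).tolist())
```

```text
24 [[323.8, 329.0], [324.3, 301.0]]
26 [[323.8, 323.5], [324.3, 295.9]]
28 [[323.8, 317.8], [324.3, 290.7]]
30 [[323.8, 312.0], [324.3, 285.5]]
32 [[323.9, 306.1], [324.3, 280.1]]
34 [[323.9, 300.1], [324.4, 274.7]]
36 [[323.9, 294.0], [324.4, 269.2]]
38 [[323.9, 287.8], [324.4, 263.7]]
```

By the calibration the remaining gap to the stop is about 1 mm. I'll press on gently.

>>> step_arm --moves "0.02 0.055 0 0.01 -0.02 0 1; 0.02 0.055 0 0.01 -0.02 -0.02 1"

```text
clock: 12.08
tcp_pos: [504.1, 179.5, 69.7]
tcp_rot: [0.696, 0.12, 0.697, -0.125]
contact_force: [-3.2, -16.5, 14.2]
finger_gap: 27.7
```

```bash
python3 err.py 502.5 176 69.6 -0.351
```

```text
t 12.075 pos [504.1 179.5  69.7] shift [-0.032 -0.07  -0.002] turn [ 0.034 -0.013 -0.016] F [ -3.2 -16.5  14.2] gap 27.7
```

>>> step_arm --moves "0.02 0.055 0 0.02 -0.01 -0.01 1; 0.02 0.055 0 0.01 0 0 1"

```text
clock: 12.32
tcp_pos: [504.1, 179.5, 69.8]
tcp_rot: [0.695, 0.119, 0.698, -0.126]
contact_force: [-4.1, -18.7, 15.0]
finger_gap: 27.7
```

```bash
python3 err.py 502.5 176 69.6 -0.351
```

```text
t 12.325 pos [504.1 179.5  69.8] shift [-0.031 -0.07  -0.003] turn [ 0.052 -0.035 -0.016] F [ -4.1 -18.7  15. ] gap 27.7
```

>>> step_arm --moves "0.025 0.07 0 0.03 -0.02 0 1; 0.025 0.07 0 0.02 -0.01 -0.02 1"

```text
clock: 12.58
tcp_pos: [504.0, 179.5, 69.7]
tcp_rot: [0.694, 0.119, 0.698, -0.127]
contact_force: [-4.6, -22.7, 17.6]
finger_gap: 27.8
```

```bash
python3 err.py 502.5 176 69.6 -0.351
python3 - <<'E'
from bench import arm,camera,outline_of
import cv2,numpy as np
for i in range(6):c=camera("wrist")
st=arm.get_state();print(st["clock"],st["tcp_pos"].round(1),np.round(st["contact_force"],1))
cv2.imwrite("pics/h7.png",cv2.resize(c["pixels"][200:360,240:420,::-1],(675,600),interpolation=3))
E
```

```text
t 12.575 pos [504.  179.5  69.7] shift [-0.029 -0.071 -0.002] turn [ 0.06  -0.044 -0.007] F [ -4.6 -22.7  17.6] gap 27.8
12.875 [504.  179.6  69.7] [ -4.3 -22.   17.1]
```

View pics/h7.png

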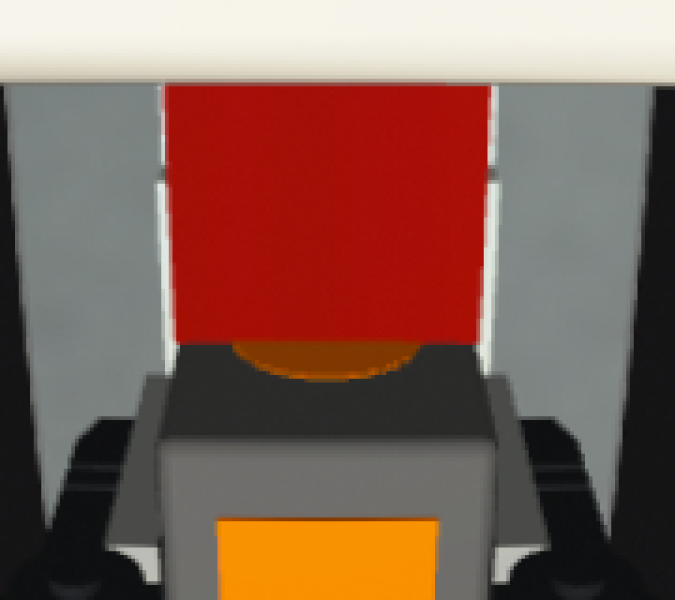

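The red stop's edge (row 344) now meets the block's face with no gap. The position is stalled and the push holds steady at about 22 N, so I'll hand in.

```bash
python3 -c "
from bench import arm
print(arm.job_done());s=arm.get_state();print(s['clock'],s['tcp_pos'],s['contact_force'],s['finger_gap'])"
```

```text
the job is handed in; nothing more can be done
None
the job is handed in; nothing more can be done
```

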